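Load the polished plate and hold the microscope over it

TASK

First slide the carrier plate flat into the lipped guide, nose first under the lips, until it is fully home against the back stop, and let go of it. Then pick up the hand-held inspection microscope, carry it over the blue parts bin without touching the bin, and finish still holding it still and upright about 10 mm above the polished insert of the plate, centred on it with the long side of its hood along the plate, never touching the carrier with it. Leave the bin, jar, bottle and tape roll where they are.

Things in the scene. Friction and masses are not known exactly. Their poses are not given: they have to be found in the camera images.
- carrier: loose aluminium carrier plate, 130 (x) x 64 (y) x 8 mm, 0.15 to 0.31 kg, flat on the bench. Origin: centre of its underside; +x points to its nose (the end that goes in first), z up. A grip fin, 8 mm thick (x), 36 wide (y), reaches 44 mm above the underside; its centre is at x = -55 mm, 10 mm from the tail edge.
- insert (a point): centre of the mirror-polished rectangular steel insert (62 x 40 mm, long side along the plate), flush in the top face of the carrier: at x = +18 mm, y = 0, 8 mm above the carrier's underside; axes as the carrier's. The hovering target.
- guide: steel U-shaped guide fixed to the bench, open at its -x end and floor (the carrier slides on the bench itself). Origin and axes coincide with the carrier's when that is home. Two rails along x, 67 mm apart inside, from x = -35 to +77 mm, outside width 91 mm. Lips over them: underside 10, top 15 mm above the bench, leaving a 50 mm wide open gap above the plate. Back stop face at x = +65 mm.
- mouth (a point): mid-mouth of the guide, at bench height, at guide x = -35 mm; axes as the guide's (+x points in). In front of it, to x = -55 mm of the guide, the rails have low flares without lips, opening to 85 mm apart. When the carrier is home its fin stands outside the rails, 20 mm before this point.
- microscope: loose hand-held inspection microscope standing upright, 110 mm high, 0.11 to 0.22 kg. Origin: centre of its underside, z up. Hood (bottom 30 mm) 56 (x) x 38 (y) mm, grey; a 44 x 32 mm step to 40 mm; above it, to 110 mm, a squared white body 34 (x) x 28 (y) mm, to be gripped, best across its 28 mm at about 85 mm height. It may point either way round along the plate.
- bin: loose open blue plastic parts bin with files in it, 248 (x) x 94 (y) x 70 mm high, 0.9 kg, between the microscope and the guide. Origin: centre of its underside; x along its length. Leave it in place.
- jar: small white jar with a steel cap, diameter 44, height 55 mm, beside the microscope (they may change places). Origin: centre of underside. Leave it alone.
- bottle: clear water bottle, diameter 56, height 150 mm, at the far side. Origin: centre of underside. Leave it alone.
- tape: roll of tape lying flat, diameter 100, height 24 mm, at the far side. Origin: centre of underside. Leave it alone.
Mind the look-alikes: they are no part of the job. Leave any black or green look-alike of the guide alone.

How it is judged:
By the outcome, as a careful person would: the job done as asked, in the order asked, and still so for the second after the job is handed in, while the arm keeps its last pose, push and grip.
It also fails if it takes over 69 s, if anything falls off the work surface, if the arm or the gripper's body presses on something with over 40 N, if the wrist force passes 120 N, or if a joint passes its speed limit or range.

ROBOT

A 6-joint arm with a two-finger parallel gripper is mounted at the origin on the work surface. World frame = base frame: x ahead of the robot, y to its left, z up, the work surface at z = 0. Lengths are in m, angles in rad, forces in N, time in s.
With the tool pointing down it reaches from about 0.425 to 0.95 m from the base axis. Payload 14.7 kg.
Tool frame: the origin (TCP) lies at the very end of the fingers, on their centre line; the grasp point (between the pads) lies 19 mm behind it; z points along the fingers, x is the direction in which the jaws open and shut, and the axes are right-handed (so a half turn about z gives the same grasp; the last joint's range is limited). The gripper opens to 85 mm and grips with 20 to 120 N. Pads are 22 mm wide; open, the fingers measure 114 mm over their backs; the gripper's body (76 mm by 85 mm) begins 54 mm behind the grasp point. The pads swing forward as they close: fully open they stand 13 mm farther back than shut.
Start: joints at [1.219, 0.48, 1.596, -0, 1.065, -0.047], TCP at [0.195, 0.62, 0.231] pointing down, gripper open.
Joint ranges: [-2.75, 2.75], [-0.82, 2.05], [0.23, 2.67], [-1.56, 4.7], [0.09, 2.69], [-2.92, 2.92]. Speed limits (rad/s): [1.89, 1.89, 2.39, 3.01, 3.01, 3.01].

INTERFACE

Orientations are given as a unit quaternion [w, x, y, z].
In Python, from station import robot, capture, get_calibration, close_job gives the robot as it stands.
- The arm moves only by the shell command python3 -m jog 'ROWS' [FORCE]. ROWS is JSON, a list of rows, each an object with "travel": the shift along the tool's x, y, z in m, a list of three; "rotation": the turn, a rotation vector about the tool's x, y, z in degrees, a list of three; "grip": the gripper command: -1 is shut, 1 is fully open, values between are in proportion. A call has 1 to 20 rows; each row is the pose to reach, as a shift and turn from the pose measured when the call began, along the tool's axes at that moment; what a row does not reach only later rows make up. A row lasts 1/8 s, in which the tool goes at most 62.5 mm and 10.7 degrees, less where a joint would pass 70% of its speed; a pose out of reach is approached as far as the arm can. A call with a gripper value outside its range is refused whole. The fingers move at their own pace and stop on an object; FORCE is the grip in N (left out, the last holds). Time passes only in rows, so rows that repeat a pose let the fingers close. It gives the time, the measured TCP pose, the force and the opening at its end, in the units of the state.
- robot.get_state(): the state, without advancing time (a new reading comes with each control period).
- capture(name): name is "scene" or "top" or "wrist"; returns (picture, depth): 420x560x3 uint8, red, green, blue; 420x560 float32, m along the optical axis (not along the pixel's ray), 0 where there is no reading.
- get_calibration(name): a dict with "fx", "fy", "cx", "cy" (pixels), "R" (3x3) and "t" (3): a world point X has camera coordinates R X + t; the wrist camera has in their place "T_tool_cam" (4x4, takes a point from camera to tool coordinates, whose origin is the TCP and whose axes are the tool frame's). Camera axes: x right, y down, z forward; pixel columns grow to the right and rows downward; lengths in m; the calibration is good to about 2 mm. A picture is of the moment at which its call begins: read the wrist's pose just before it. get_calibration takes no time and is no camera call.
- close_job(): hands the job in, once; it reports no verdict.
The state is a dict: "time_s": time; "joint_pos": joint angles; "dq": joint speeds; "joint_torque": joint torques, N m; "position": TCP position; "tool_rot": TCP orientation; "contact_force": force on the tool from outside, world axes, zero at the start; "wrist_torque": the same for the moment, N m; "finger_gap": finger opening in m.
Only numpy, scipy, OpenCV 4.12 (cv2) and the standard library are available. Lean on these libraries where they do the work, as an engineer would, in place of code of your own. Each camera call takes 0.05 s, during which the arm holds its last target.

## Working session

There is one attempt and no reset: what is moved stays moved. The work goes in short steps, Python scripts to look and compute and a shell command to move; the robot and the scene stay as the last step left them, time stands still between calls to the robot, and variables do not carry over. Pictures are saved under pics/ and viewed, and the job is handed in when it is done.

```bash
ls; mkdir -p pics
python3 - <<'E'
from station import robot, capture, get_calibration
import cv2,numpy as np
print(robot.get_state())
for n in ["scene","top"]:
    p,d=capture(n); cv2.imwrite(f"pics/{n}0.png",p[:,:,::-1]); np.save(f"pics/{n}0.npy",d)
    print(n,get_calibration(n))
print(get_calibration("wrist"))
E
```

```text
pics
{'time_s': 0.0, 'joint_pos': array([ 1.21944542e+00,  4.80831477e-01,  1.59686898e+00, -1.99458688e-06,
        1.06509065e+00, -4.65924113e-02]), 'dq': array([-1.26668959e-03,  1.70089918e-03,  1.84751496e-04, -9.51853799e-05,
       -4.71989524e-06,  1.59240898e-04]), 'joint_torque': array([-9.40778373e-04, -9.50651550e+01, -4.30184376e+01, -2.67094229e-04,
        1.21835162e-02,  2.17083738e-05]), 'position': array([0.19487636, 0.6196723 , 0.23067445]), 'tool_rot': array([ 3.32330655e-04,  8.06244820e-01,  5.91581720e-01, -4.98626258e-04]), 'contact_force': array([-0.28353676, -0.10774932, -0.01917753]), 'wrist_torque': array([ 0.00114841,  0.0235344 , -0.00607286]), 'finger_gap': 0.08527691231541908}
scene {'fx': 487.52410840325854, 'fy': 487.52410840325854, 'cx': 291.34874317983355, 'cy': 213.3556907148271, 'R': array([[-0.20355041,  0.97889997,  0.01794685],
       [ 0.74853655,  0.16741224, -0.64161217],
       [-0.63107865, -0.11716655, -0.76681923]]), 't': array([ 0.15814345, -0.35141813,  1.50853635])}
top {'fx': 516.611304031527, 'fy': 516.611304031527, 'cx': 285.3636926239178, 'cy': 217.17664165231133, 'R': array([[ 0.0235796 , -0.99953161,  0.01950796],
       [-0.98782358, -0.02629615, -0.15333977],
       [ 0.15378093, -0.01565473, -0.98798095]]), 't': array([-0.05496296,  0.50185792,  1.21805468])}
{'fx': 343.0785152121959, 'fy': 343.0785152121959, 'cx': 281.8380442720727, 'cy': 206.32144062852151, 'T_tool_cam': array([[ 9.99999869e-01,  2.78378875e-04,  4.29797360e-04,
         6.26787929e-04],
       [-4.00717261e-04,  9.47977640e-01,  3.18336668e-01,
        -8.21254194e-02],
       [-3.18820083e-04, -3.18336798e-01,  9.47977627e-01,
        -1.41545767e-01],
       [ 0.00000000e+00,  0.00000000e+00,  0.00000000e+00,
         1.00000000e+00]])}
```

View pics/scene0.png

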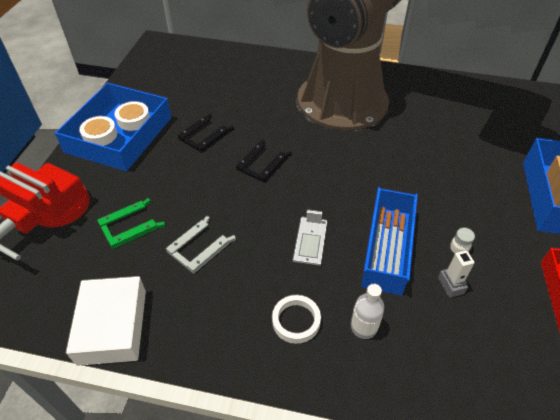

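View pics/top0.png

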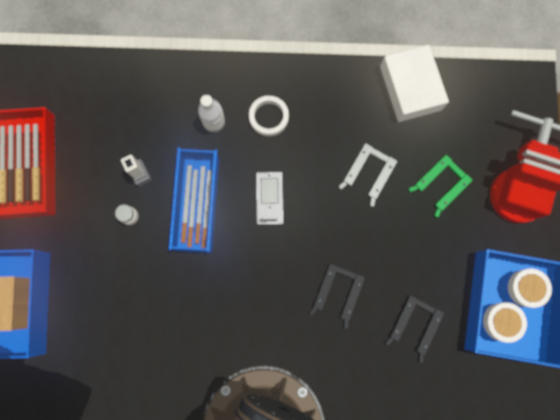

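```bash
cat > h.py <<'E'
import numpy as np,cv2
from station import robot,capture,get_calibration
from scipy.spatial.transform import Rotation as Ro
def px2w(name,u,v,z):
    c=get_calibration(name);R=np.array(c['R']);t=np.array(c['t'])
    d=R.T@np.array([(u-c['cx'])/c['fx'],(v-c['cy'])/c['fy'],1]);o=-R.T@t
    return o+d*(z-o[2])/d[2]
def toolT(s):
    q=s['tool_rot'];T=np.eye(4);T[:3,:3]=Ro.from_quat([q[1],q[2],q[3],q[0]]).as_matrix();T[:3,3]=s['position'];return T
def wpx(s,u,v,z):
    c=get_calibration('wrist');M=toolT(s)@np.array(c['T_tool_cam'])
    d=M[:3,:3]@np.array([(u-c['cx'])/c['fx'],(v-c['cy'])/c['fy'],1]);o=M[:3,3]
    return o+d*(z-o[2])/d[2]
def plan(s,pos,yaw):
    """shift in tool axes and rotvec (deg) to reach TCP pos, tool down, tool x at world yaw (deg), mod 180"""
    T=toolT(s);best=None
    for k in(-360,-180,0,180,360):
        y=np.radians(yaw+k);x=np.array([np.cos(y),np.sin(y),0]);z=np.array([0,0,-1.]);Rt=np.stack([x,np.cross(z,x),z],1)
        rv=Ro.from_matrix(T[:3,:3].T@Rt).as_rotvec(degrees=True)
        if best is None or np.linalg.norm(rv)<np.linalg.norm(best):best=rv
    return (T[:3,:3].T@(np.array(pos)-T[:3,3])).round(4),best.round(2)
E
python3 - <<'E'
import cv2
p=cv2.imread('pics/top0.png')
def crop(n,x,y,w,h,k): cv2.imwrite(f'pics/{n}.png',cv2.resize(p[y:y+h,x:x+w],None,fx=k,fy=k,interpolation=cv2.INTER_CUBIC))
crop('c_car',240,160,60,75,8)
crop('c_gui',325,130,90,85,7)
crop('c_mic',100,140,75,95,6)
E
```

```text
(no output)
```

View pics/c_car.png

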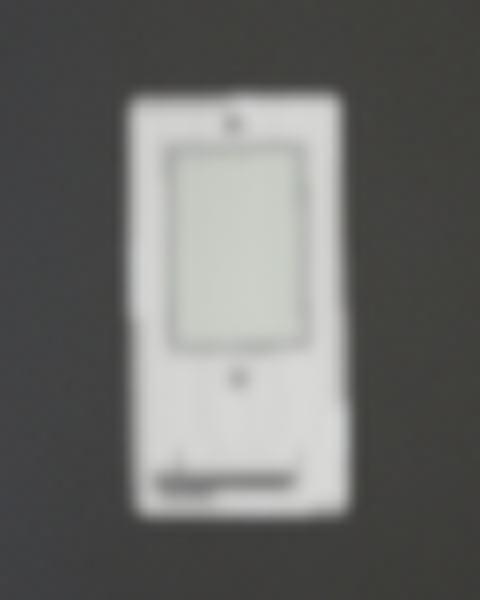

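View pics/c_gui.png

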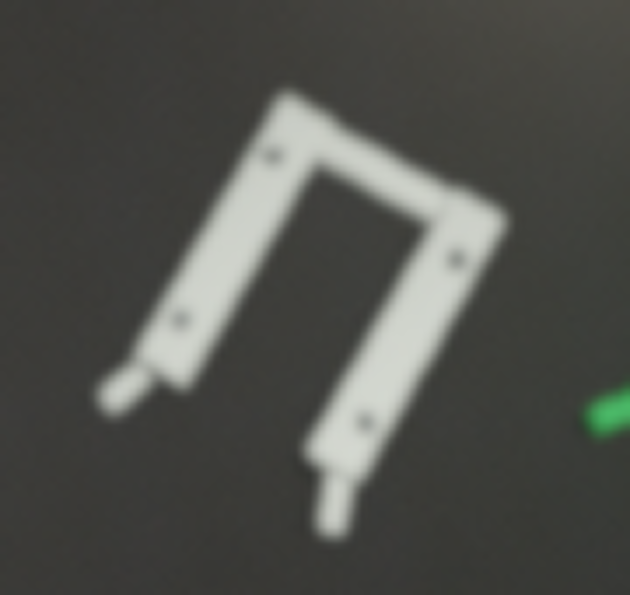

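View pics/c_mic.png

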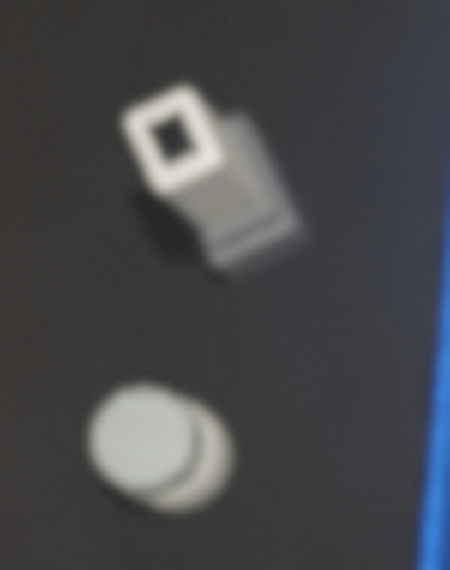

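Run:
```python
from h import *
def P(pts,x,y,k,z): return np.array([px2w('top',x+(u+.5)/k-.5,y+(v+.5)/k-.5,z)[:2] for u,v in pts])
def rep(n,c):
    print(n,(c*1000).round(1).tolist(),'cen',(c.mean(0)*1000).round(1),'len',(np.linalg.norm(np.roll(c,-1,0)-c,axis=1)*1000).round(1))
    d=np.roll(c,-1,0)-c;print('  ang',np.degrees(np.arctan2(d[:,1],d[:,0])).round(1))
rep('insert',P([(168,148),(304,147),(308,348),(174,350)],240,160,8,.008))
rep('plate',P([(130,97),(342,95),(348,515),(138,515)],240,160,8,.008))
g=P([(287,92),(508,220),(362,482),(137,350)],325,130,7,.015);rep('guide',g)
rep('guidein',P([(185,388),(305,450)],325,130,7,.015))
rep('mic',P([(122,125),(182,85),(225,150),(165,195)],100,140,6,.11))
print('jar',P([(143,440)],100,140,6,.055))
for n,u,v,z in [('binTL',178,150,.07),('binTR',217,151,.07),('binBR',210,251,.07),('binBL',170,250,.07),('bottle',207,101,.15),('tape',269,115,.024)]: print(n,px2w('top',u,v,z).round(3))
s=robot.get_state();print(toolT(s).round(3))
```

```text
insert [[606.1, 22.0], [607.6, -20.8], [543.2, -23.7], [541.4, 18.2]] cen [574.6  -1.1] len [42.9 64.5 41.9 64.8]
  ang [ -88.  -177.4   92.4    3.4]
plate [[622.2, 34.5], [624.8, -32.4], [490.8, -37.5], [489.0, 27.8]] cen [556.7  -1.9] len [ 67.  134.1  65.3 133.4]
  ang [ -87.8 -177.8   91.5    2.9]
guide [[704.1, -242.4], [658.5, -322.6], [560.4, -269.3], [606.5, -188.3]] cen [ 632.4 -255.6] len [ 92.3 111.6  93.1 111.6]
  ang [-119.6  151.4   60.4  -29. ]
guidein [[593.0, -205.7], [571.5, -248.8]] cen [ 582.3 -227.2] len [48.2 48.2]
  ang [-116.5   63.5]
mic [[615.1, 345.7], [631.7, 323.7], [606.3, 305.4], [587.8, 327.2]] cen [610.2 325.5] len [27.5 31.3 28.6 32.9]
  ang [ -52.9 -144.2  130.3   34.1]
jar [[0.50062583 0.34531637]]
binTL [0.655 0.221 0.07 ]
binTR [0.656 0.127 0.07 ]
binBR [0.413 0.133 0.07 ]
binBL [0.413 0.226 0.07 ]
bottle [0.75  0.145 0.15 ]
tape [0.767 0.005 0.024]
[[ 0.3    0.954 -0.     0.195]
 [ 0.954 -0.3   -0.001  0.62 ]
 [-0.001 -0.    -1.     0.231]
 [ 0.     0.     0.     1.   ]]
```

Run:
```python
from h import *
s=robot.get_state()
print(plan(s,[.5018,-.0046,.17],2.8))
for n,u,v,z in [('blkTL',329,265,.015),('blkTR',364,277,.015),('flL',314,316,.01),('flR',347,326,.01)]: print(n,px2w('top',u,v,z).round(3))
```

```text
(array([-0.5033,  0.4801,  0.0612]), array([4.000e-02, 6.000e-02, 6.973e+01]))
blkTL [ 0.391 -0.152  0.015]
blkTR [ 0.364 -0.238  0.015]
flL [ 0.267 -0.118  0.01 ]
flR [ 0.245 -0.198  0.01 ]
```

```bash
python3 -m jog '[{"travel":[-0.5033,0.4801,0.0612],"rotation":[0,0,69.7],"grip":1},{"travel":[-0.5033,0.4801,0.0612],"rotation":[0,0,69.7],"grip":1},{"travel":[-0.5033,0.4801,0.0612],"rotation":[0,0,69.7],"grip":1},{"travel":[-0.5033,0.4801,0.0612],"rotation":[0,0,69.7],"grip":1},{"travel":[-0.5033,0.4801,0.0612],"rotation":[0,0,69.7],"grip":1},{"travel":[-0.5033,0.4801,0.0612],"rotation":[0,0,69.7],"grip":1},{"travel":[-0.5033,0.4801,0.0612],"rotation":[0,0,69.7],"grip":1},{"travel":[-0.5033,0.4801,0.0612],"rotation":[0,0,69.7],"grip":1},{"travel":[-0.5033,0.4801,0.0612],"rotation":[0,0,69.7],"grip":1},{"travel":[-0.5033,0.4801,0.0612],"rotation":[0,0,69.7],"grip":1},{"travel":[-0.5033,0.4801,0.0612],"rotation":[0,0,69.7],"grip":1},{"travel":[-0.5033,0.4801,0.0612],"rotation":[0,0,69.7],"grip":1},{"travel":[-0.5033,0.4801,0.0612],"rotation":[0,0,69.7],"grip":1},{"travel":[-0.5033,0.4801,0.0612],"rotation":[0,0,69.7],"grip":1}]'
python3 - <<'E'
from h import *
s=robot.get_state();p,d=capture('wrist');cv2.imwrite('pics/w1.png',p[:,:,::-1]);np.save('pics/w1.npy',d)
import pickle;pickle.dump(s,open('pics/w1.pkl','wb'))
print(s['position'],s['joint_pos'].round(2),plan(s,[.5018,-.0046,.017],2.8))
E
```

```text
time_s: 1.85
position: [0.5011, -0.0035, 0.17]
tool_rot: [0.0, 1.0, 0.025, -0.001]
contact_force: [-1.1, 0.2, 0.7]
finger_gap: 0.0854
[ 0.50111812 -0.00346918  0.17003383] [-0.07  0.35  2.   -0.    0.79 -0.12] (array([0.0008, 0.0011, 0.153 ]), array([0.04, 0.06, 0.09]))
```

View pics/w1.png

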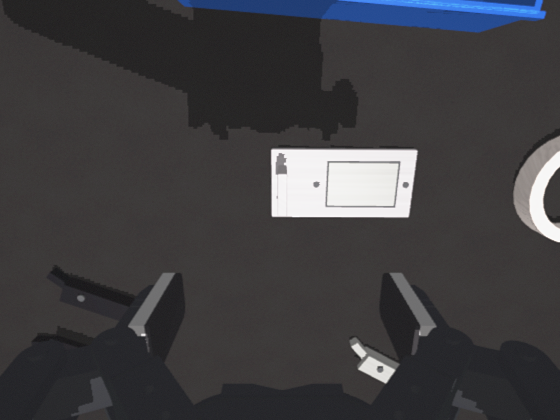

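Run:
```python
import cv2
p=cv2.imread('pics/w1.png')
cv2.imwrite('pics/w1c.png',cv2.resize(p[140:225,260:425],None,fx=4.8,fy=4.8,interpolation=cv2.INTER_CUBIC))
```

```text
(no output)
```

View pics/w1c.png

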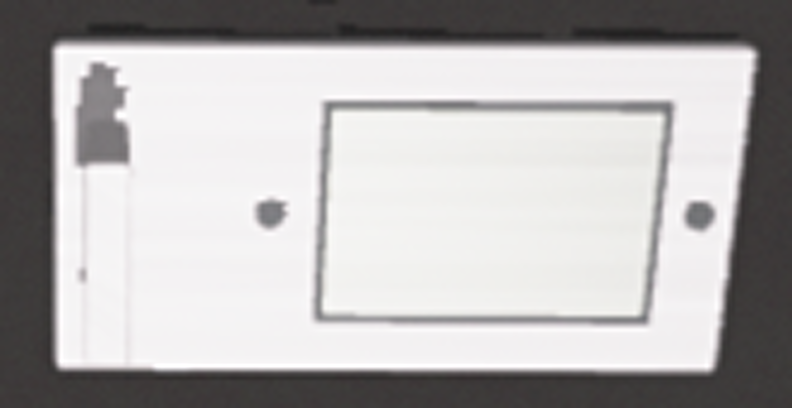

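Run:
```python
from h import *
import pickle;s=pickle.load(open('pics/w1.pkl','rb'))
def P(pts,z): return np.array([wpx(s,260+(u+.5)/4.8-.5,140+(v+.5)/4.8-.5,z)[:2] for u,v in pts])
def rep(c):
    d=np.roll(c,-1,0)-c;print((c*1e3).round(1).tolist(),(c.mean(0)*1e3).round(1),(np.linalg.norm(d,axis=1)*1e3).round(1),np.degrees(np.arctan2(d[:,1],d[:,0])).round(1))
rep(P([(53,42),(757,46),(716,372),(57,368)],.008))
rep(P([(324,104),(670,105),(645,320),(318,317)],.008))
```

```text
[[489.4, 30.6], [618.8, 36.4], [622.1, -27.5], [492.7, -33.3]] [555.7   1.6] [129.6  64.  129.5  63.9] [   2.6  -87.1 -177.4   93. ]
[[540.2, 21.6], [604.6, 24.7], [606.5, -17.5], [543.0, -20.1]] [573.6   2.2] [64.4 42.2 63.6 41.8] [   2.8  -87.4 -177.6   93.7]
```

Run:
```python
from h import *
s=robot.get_state()
print(plan(s,[.5008,-.001,.017],2.7))
```

```text
(array([-0.0002, -0.0025,  0.1531]), array([0.05, 0.04, 0.22]))
```

```bash
python3 -m jog '[{"travel":[0,-0.0025,0.06],"rotation":[0,0,0.2],"grip":1},{"travel":[0,-0.0025,0.11],"rotation":[0,0,0.2],"grip":1},{"travel":[0,-0.0025,0.14],"rotation":[0,0,0.2],"grip":1},{"travel":[0,-0.0025,0.153],"rotation":[0,0,0.2],"grip":1},{"travel":[0,-0.0025,0.153],"rotation":[0,0,0.2],"grip":1},{"travel":[0,-0.0025,0.153],"rotation":[0,0,0.2],"grip":-0.5},{"travel":[0,-0.0025,0.153],"rotation":[0,0,0.2],"grip":-1},{"travel":[0,-0.0025,0.153],"rotation":[0,0,0.2],"grip":-1},{"travel":[0,-0.0025,0.153],"rotation":[0,0,0.2],"grip":-1},{"travel":[0,-0.0025,0.153],"rotation":[0,0,0.2],"grip":-1},{"travel":[0,-0.0025,0.153],"rotation":[0,0,0.2],"grip":-1},{"travel":[0,-0.0025,0.153],"rotation":[0,0,0.2],"grip":-1}]' 60
python3 - <<'E'
from h import *
s=robot.get_state();p,d=capture('wrist');cv2.imwrite('pics/w2.png',p[:,:,::-1])
import pickle;pickle.dump(s,open('pics/w2.pkl','wb'))
print(s['position'],s['joint_pos'].round(2),s['finger_gap'],s['contact_force'])
E
```

```text
time_s: 3.4
position: [0.5011, -0.001, 0.0175]
tool_rot: [0.0, 1.0, 0.024, -0.0]
contact_force: [-1.5, -0.8, 10.9]
finger_gap: 0.0068
[ 0.50110651 -0.00102441  0.01751967] [-0.06  0.61  2.1  -0.    0.43 -0.11] 0.0068342167634329555 [-1.49840011 -0.76441717 10.91511412]
```

View pics/w2.png

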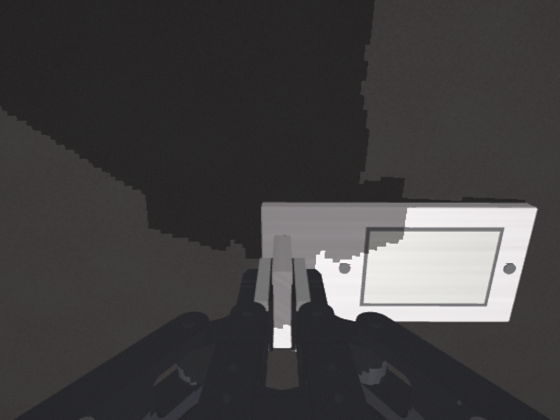

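Run:
```python
from h import *
s=robot.get_state()
print(plan(s,[.447,-.149,.0225],-29.2))
```

```text
(array([-0.061 ,  0.1453, -0.0048]), array([5.000e-02, 1.000e-02, 3.191e+01]))
```

```bash
python3 -m jog '[{"travel":[0,0,-0.003],"rotation":[0,0,0],"grip":-1},{"travel":[0,0,-0.005],"rotation":[0,0,0],"grip":-1},{"travel":[-0.010,0.025,-0.005],"rotation":[0,0,5],"grip":-1},{"travel":[-0.025,0.060,-0.005],"rotation":[0,0,13],"grip":-1},{"travel":[-0.042,0.100,-0.005],"rotation":[0,0,22],"grip":-1},{"travel":[-0.054,0.130,-0.005],"rotation":[0,0,29],"grip":-1},{"travel":[-0.061,0.145,-0.005],"rotation":[0,0,32],"grip":-1},{"travel":[-0.061,0.145,-0.005],"rotation":[0,0,32],"grip":-1},{"travel":[-0.061,0.145,-0.005],"rotation":[0,0,32],"grip":-1}]' 60
python3 - <<'E'
from h import *
import pickle
s=robot.get_state();pickle.dump(s,open('pics/t3.pkl','wb'))
p,d=capture('top');cv2.imwrite('pics/t3.png',p[:,:,::-1]);cv2.imwrite('pics/t3c.png',cv2.resize(p[130:285,280:420,::-1],None,fx=3.8,fy=3.8,interpolation=cv2.INTER_CUBIC))
print(s['position'],s['joint_pos'].round(2),s['finger_gap'],s['contact_force'])
p,d=capture('wrist');cv2.imwrite('pics/w3.png',p[:,:,::-1])
E
```

```text
time_s: 4.58
position: [0.4472, -0.1482, 0.0227]
tool_rot: [0.0, 0.968, -0.252, -0.0]
contact_force: [-0.2, -0.6, -3.4]
finger_gap: 0.007
[ 0.44722631 -0.14816075  0.02265346] [-0.38  0.58  2.16 -0.    0.4   0.13] 0.007039069602408639 [-0.20359013 -0.59001376 -3.36260353]
```

View pics/t3c.png

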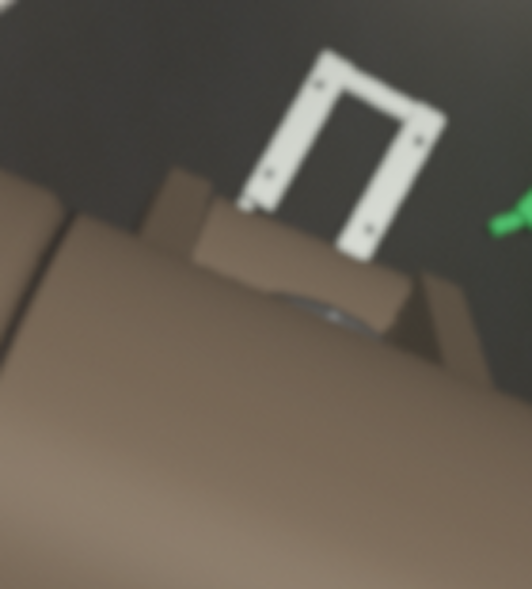

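View pics/w3.png

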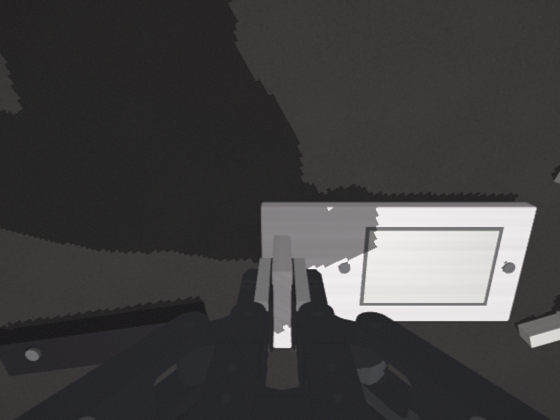

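Run:
```python
from h import *
p,d=capture('scene');cv2.imwrite('pics/s3.png',p[:,:,::-1]);cv2.imwrite('pics/s3c.png',cv2.resize(p[175:285,155:275,::-1],None,fx=5,fy=5,interpolation=cv2.INTER_CUBIC))
```

```text
(no output)
```

View pics/s3.png

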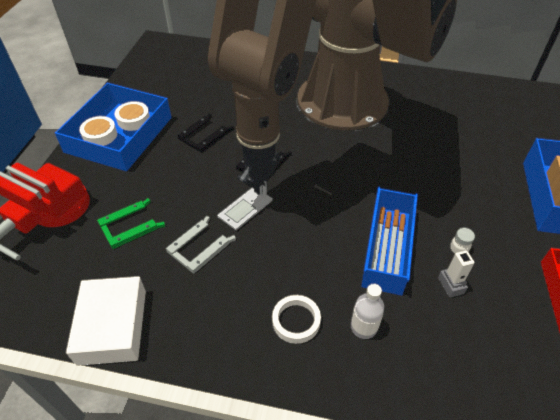

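View pics/s3c.png

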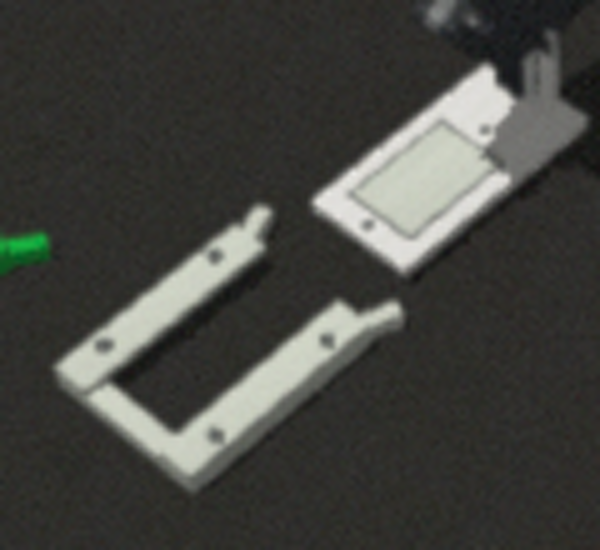

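Run:
```python
from h import *
def P(pts,z): return np.array([px2w('scene',155+(u+.5)/5-.5,175+(v+.5)/5-.5,z)[:2] for u,v in pts])
def rep(n,c):
    d=np.roll(c,-1,0)-c;print(n,(c*1e3).round(1).tolist(),(c.mean(0)*1e3).round(1),(np.linalg.norm(d,axis=1)*1e3).round(1),np.degrees(np.arctan2(d[:,1],d[:,0])).round(1))
zc=.013
ins=P([(352,193),(413,238),(508,170),(445,122)],zc);rep('ins',ins)
no=P([(315,203),(407,270)],zc);rep('nose',no)
g=P([(56,368),(195,475),(372,325),(232,222)],.015);rep('gout',g)
gi=P([(103,388),(178,432),(340,300),(265,243)],.015);rep('gin',gi)
ho=P([(104,345),(216,434),(328,340),(215,256)],.015);rep('holes',ho)
# top-cam guide holes
t=np.array([px2w('top',325+(u+.5)/7-.5,130+(v+.5)/7-.5,.015)[:2] for u,v in [(456,259),(272,154),(180,320),(365,422)]]);rep('topholes',t)
import pickle;s=pickle.load(open('pics/t3.pkl','rb'))
T=toolT(s);print('tool yaw',np.degrees(np.arctan2(T[1,0],T[0,0])),s['position'])
```

```text
ins [[528.7, -217.3], [549.4, -180.6], [497.8, -146.8], [474.0, -185.4]] [ 512.5 -182.5] [42.2 61.8 45.3 63.3] [  60.6  146.8 -121.6  -30.3]
nose [[538.7, -233.0], [568.9, -178.1]] [ 553.8 -205.5] [62.7 62.7] [  61.2 -118.8]
gout [[660.3, -318.6], [702.1, -237.4], [605.3, -184.5], [560.4, -267.7]] [ 632. -252.] [ 91.3 110.3  94.6 112.1] [  62.7  151.3 -118.4  -27. ]
gin [[666.3, -293.7], [681.9, -252.4], [594.5, -203.3], [569.3, -248.2]] [ 628.  -249.4] [ 44.1 100.3  51.5 107.1] [  69.3  150.7 -119.2  -25.1]
holes [[643.2, -301.8], [679.3, -235.4], [618.1, -201.9], [582.1, -268.9]] [ 630.7 -252. ] [75.5 69.8 76.1 69.4] [  61.5  151.3 -118.2  -28.3]
topholes [[643.4, -303.6], [680.6, -236.9], [618.0, -203.7], [582.3, -270.4]] [ 631.1 -253.7] [76.4 70.9 75.6 69.5] [  60.8  152.1 -118.1  -28.5]
tool yaw -29.19269101246615 [ 0.44722631 -0.14816075  0.02265346]
```

Run:
```python
from h import *
s=robot.get_state()
print(plan(s,[.4534,-.1564,.0182],-28.7))
```

```text
(array([0.0094, 0.0044, 0.0045]), array([ 0.05, -0.01, -0.48]))
```

```bash
python3 -m jog '[{"travel":[0.009,0.0044,0],"rotation":[0,0,-0.5],"grip":-1},{"travel":[0.0094,0.0044,0.002],"rotation":[0,0,-0.5],"grip":-1},{"travel":[0.0094,0.0044,0.004],"rotation":[0,0,-0.5],"grip":-1},{"travel":[0.0094,0.0044,0.0045],"rotation":[0,0,-0.5],"grip":-1},{"travel":[0.0094,0.0044,0.0045],"rotation":[0,0,-0.5],"grip":-1}]' 60
python3 - <<'E'
from h import *
s=robot.get_state()
print(s['position'],s['contact_force'])
p,d=capture('scene');cv2.imwrite('pics/s4c.png',cv2.resize(p[175:285,155:275,::-1],None,fx=5,fy=5,interpolation=cv2.INTER_CUBIC))
p,d=capture('wrist');cv2.imwrite('pics/w4.png',p[:,:,::-1])
E
```

```text
time_s: 5.35
position: [0.4532, -0.1563, 0.0181]
tool_rot: [0.0, 0.969, -0.248, -0.0]
contact_force: [-0.7, -0.6, -3.1]
finger_gap: 0.0066
[ 0.45320777 -0.15633707  0.01807516] [-0.70611016 -0.60210774 -3.11250142]
```

View pics/s4c.png

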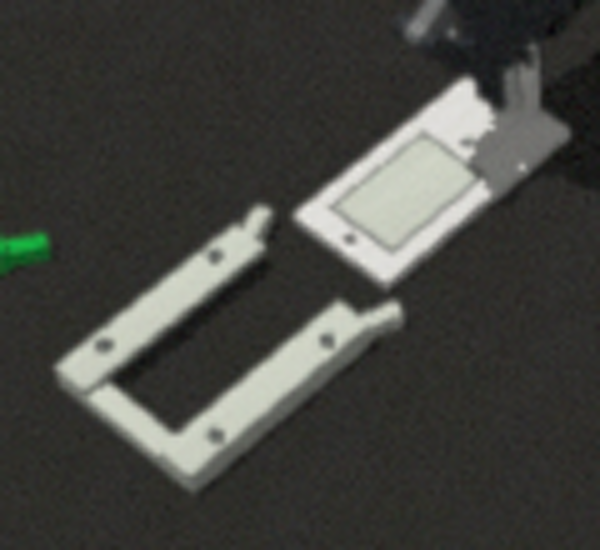

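View pics/w4.png

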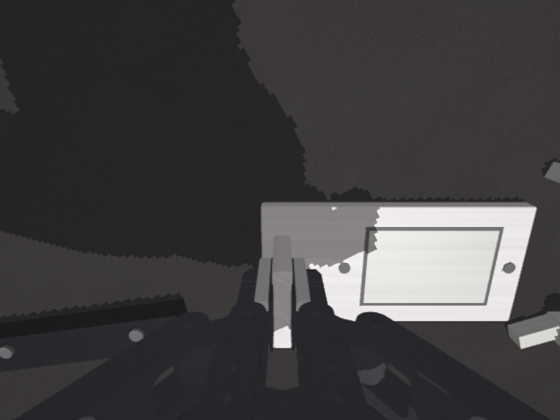

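Run:
```python
from h import *
s=robot.get_state();T=np.linalg.inv(toolT(s))
p=cv2.imread('pics/w4.png');cv2.imwrite('pics/w4c.png',cv2.resize(p[150:360,480:560],None,fx=2.8*1,fy=2.8,interpolation=cv2.INTER_CUBIC))
def P(pts,z): return np.array([(T@np.r_[wpx(s,u,v,z),1])[:2] for u,v in pts])*1e3
print(P([(536,207),(510,320)],.0082).round(1))
for z in (.006,.010): print(z,P([(545,178),(508,323)],z).round(1))
q=lambda pts,z: np.array([px2w('scene',155+(u+.5)/5-.5,175+(v+.5)/5-.5,z)[:2] for u,v in pts])*1e3
n=np.array([.48,.877])
c=q([(332,205),(392,250),(482,182),(424,132)],.0083);print('ins lat',(c@n).round(1),(c@n).mean())
c=q([(296,215),(388,286)],.0083);print('nose',(c@n).round(1),(c@n).mean())
```

```text
[[118.2 -31.5]
 [119.4  31.1]]
0.006 [[120.7 -44.8]
 [120.5  34.6]]
0.01 [[117.5 -45.8]
 [117.3  31.6]]
ins lat [ 58.2 100.1 103.   58.6] 79.97712931242454
nose [ 49.6 114.1] 81.85541081772564
```

View pics/w4c.png

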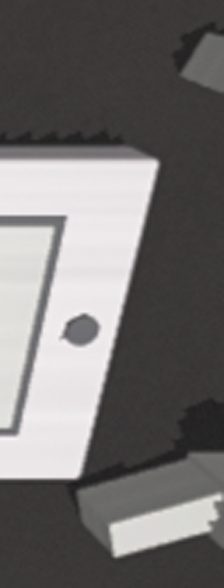

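Run:
```python
from h import *
s=robot.get_state();T=np.linalg.inv(toolT(s))
def P(pts,z): return (np.array([(T@np.r_[wpx(s,u,v,z),1])[:2] for u,v in pts])*1e3).round(1).tolist()
print('R bottom',P([(508,326)],0))
for z in (.006,.008,.010): print(z,'R top',P([(518.6,338.6)],z),'L top',P([(544,177)],z))
```

```text
R bottom [[125.6, 41.2]]
0.006 R top [[128.4, 44.7]] L top [[120.1, -45.3]]
0.008 R top [[126.7, 43.0]] L top [[118.6, -45.8]]
0.01 R top [[125.0, 41.4]] L top [[117.0, -46.3]]
```

```bash
python3 -m jog '[{"travel":[0,-0.0012,0.0004],"rotation":[0,0,0],"grip":-1},{"travel":[0.004,-0.0012,0.0004],"rotation":[0,0,0],"grip":-1},{"travel":[0.008,-0.0012,0.0004],"rotation":[0,0,0],"grip":-1},{"travel":[0.012,-0.0012,0.0004],"rotation":[0,0,0],"grip":-1},{"travel":[0.016,-0.0012,0.0004],"rotation":[0,0,0],"grip":-1},{"travel":[0.018,-0.0012,0.0004],"rotation":[0,0,0],"grip":-1},{"travel":[0.018,-0.0012,0.0004],"rotation":[0,0,0],"grip":-1}]' 60
python3 - <<'E'
from h import *
s=robot.get_state()
print(s['position'],s['contact_force'],s['wrist_torque'])
p,d=capture('scene');cv2.imwrite('pics/s5c.png',cv2.resize(p[175:285,155:275,::-1],None,fx=5,fy=5,interpolation=cv2.INTER_CUBIC))
p,d=capture('wrist');cv2.imwrite('pics/w5.png',p[:,:,::-1]);cv2.imwrite('pics/w5c.png',cv2.resize(p[130:400,440:560,::-1],None,fx=2.2,fy=2.2,interpolation=cv2.INTER_CUBIC))
E
```

```text
time_s: 6.32
position: [0.4698, -0.164, 0.0178]
tool_rot: [0.0, 0.969, -0.248, -0.0]
contact_force: [0.6, 0.1, -2.8]
finger_gap: 0.007
[ 0.46982448 -0.16403969  0.01777497] [ 0.59689396  0.06211928 -2.76786516] [-0.00051808  0.01014708  0.01616108]
```

View pics/s5c.png

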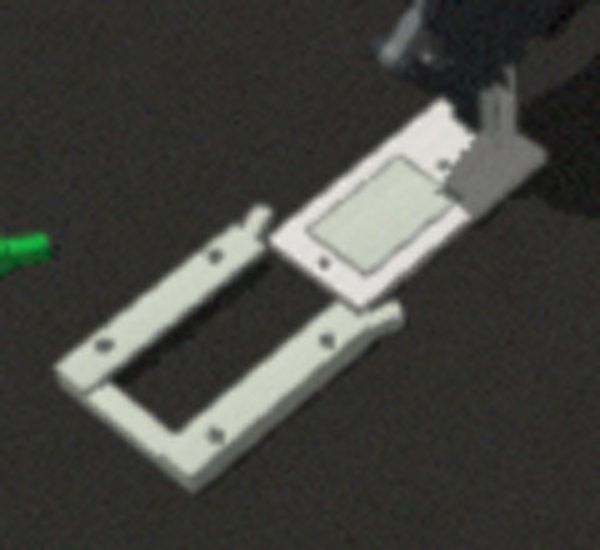

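View pics/w5c.png

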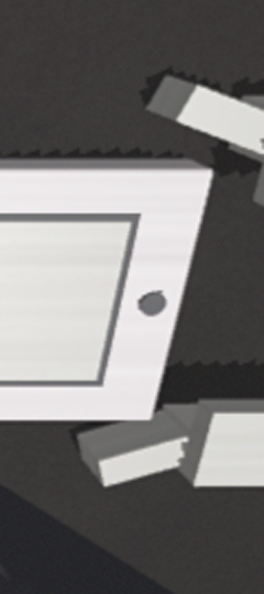

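```bash
python3 -m jog '[{"travel":[0,0,0.0005],"rotation":[0,0,0],"grip":-1},{"travel":[0.004,0,0.0006],"rotation":[0,0,0],"grip":-1},{"travel":[0.008,0,0.0006],"rotation":[0,0,0],"grip":-1},{"travel":[0.012,0,0.0006],"rotation":[0,0,0],"grip":-1},{"travel":[0.016,0,0.0006],"rotation":[0,0,0],"grip":-1},{"travel":[0.016,0,0.0006],"rotation":[0,0,0],"grip":-1}]' 60
python3 - <<'E'
from h import *
s=robot.get_state()
print(s['position'],s['contact_force'],s['wrist_torque'])
p,d=capture('scene');cv2.imwrite('pics/s6c.png',cv2.resize(p[175:285,155:275,::-1],None,fx=5,fy=5,interpolation=cv2.INTER_CUBIC))
p,d=capture('wrist');cv2.imwrite('pics/w6.png',p[:,:,::-1])
E
```

```text
time_s: 7.18
position: [0.4827, -0.1712, 0.0175]
tool_rot: [0.0, 0.969, -0.248, -0.001]
contact_force: [-5.9, 3.5, 14.0]
finger_gap: 0.007
[ 0.48274619 -0.17116388  0.01752998] [-5.86728079  3.48698058 14.02064922] [0.45227165 0.93996705 0.00600139]
```

View pics/s6c.png

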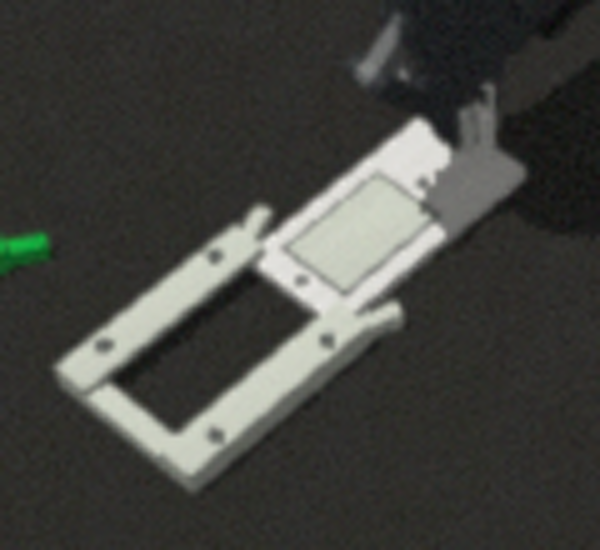

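View pics/w6.png

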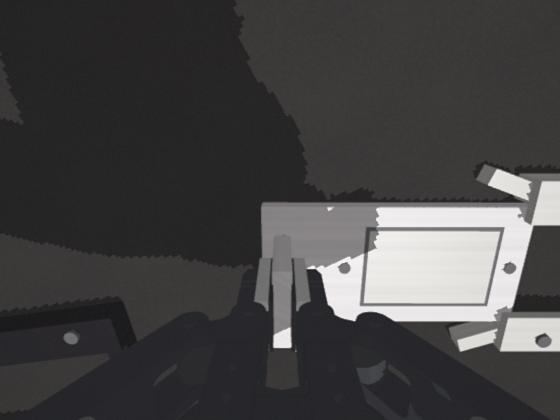

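```bash
python3 -m jog '[{"travel":[0.002,0,-0.0002],"rotation":[0,0,0],"grip":-1},{"travel":[0.007,0,-0.0002],"rotation":[0,0,0],"grip":-1},{"travel":[0.012,0,-0.0002],"rotation":[0,0,0],"grip":-1},{"travel":[0.017,0,-0.0002],"rotation":[0,0,0],"grip":-1},{"travel":[0.022,0,-0.0002],"rotation":[0,0,0],"grip":-1},{"travel":[0.025,0,-0.0002],"rotation":[0,0,0],"grip":-1},{"travel":[0.025,0,-0.0002],"rotation":[0,0,0],"grip":-1}]' 60
python3 - <<'E'
from h import *
s=robot.get_state()
print(s['position'],s['contact_force'],s['wrist_torque'])
E
```

```text
time_s: 8.15
position: [0.505, -0.1834, 0.0177]
tool_rot: [0.0, 0.969, -0.248, -0.001]
contact_force: [-0.0, -0.7, -1.9]
finger_gap: 0.0069
[ 0.50501323 -0.18335676  0.01769887] [-0.04483995 -0.70277673 -1.92540339] [ 0.0192351  -0.14980299 -0.02357878]
```

```bash
python3 -m jog '[{"travel":[0.004,0,0],"rotation":[0,0,0],"grip":-1},{"travel":[0.010,0,0],"rotation":[0,0,0],"grip":-1},{"travel":[0.016,0,0],"rotation":[0,0,0],"grip":-1},{"travel":[0.022,0,0],"rotation":[0,0,0],"grip":-1},{"travel":[0.028,0,0],"rotation":[0,0,0],"grip":-1},{"travel":[0.034,0,0],"rotation":[0,0,0],"grip":-1},{"travel":[0.040,0,0],"rotation":[0,0,0],"grip":-1},{"travel":[0.040,0,0],"rotation":[0,0,0],"grip":-1},{"travel":[0.040,0,0],"rotation":[0,0,0],"grip":-1}]' 60
python3 - <<'E'
from h import *
s=robot.get_state()
print(s['position'],s['contact_force'],s['wrist_torque'])
p,d=capture('wrist');cv2.imwrite('pics/w7.png',p[:,:,::-1])
E
```

```text
time_s: 9.28
position: [0.5402, -0.2026, 0.0176]
tool_rot: [0.0, 0.969, -0.248, -0.0]
contact_force: [0.4, -0.3, -1.7]
finger_gap: 0.0071
[ 0.54015933 -0.20258795  0.01764707] [ 0.44904307 -0.29756293 -1.6992083 ] [-0.07774871 -0.11470161 -0.01822108]
```

View pics/w7.png

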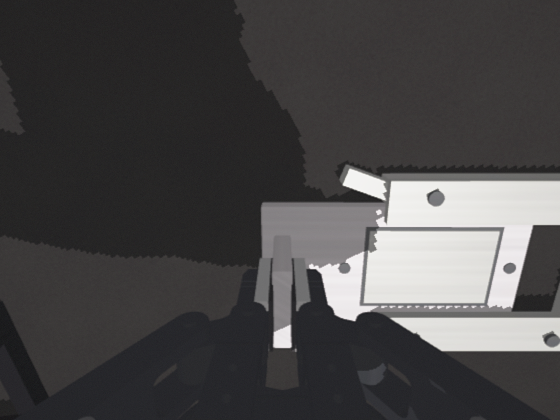

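```bash
python3 -m jog '[{"travel":[0.004,0,0],"rotation":[0,0,0],"grip":-1},{"travel":[0.009,0,0],"rotation":[0,0,0],"grip":-1},{"travel":[0.014,0,0],"rotation":[0,0,0],"grip":-1},{"travel":[0.018,0,0],"rotation":[0,0,0],"grip":-1},{"travel":[0.021,0,0],"rotation":[0,0,0],"grip":-1},{"travel":[0.023,0,0],"rotation":[0,0,0],"grip":-1},{"travel":[0.024,0,0],"rotation":[0,0,0],"grip":-1},{"travel":[0.024,0,0],"rotation":[0,0,0],"grip":-1}]' 60
python3 -m jog '[{"travel":[0.001,0,0],"rotation":[0,0,0],"grip":-1},{"travel":[0.0015,0,0],"rotation":[0,0,0],"grip":-1},{"travel":[0.002,0,0],"rotation":[0,0,0],"grip":-1},{"travel":[0.002,0,0],"rotation":[0,0,0],"grip":-1}]' 60
```

```text
time_s: 10.32
position: [0.5612, -0.2141, 0.0176]
tool_rot: [0.0, 0.969, -0.248, -0.0]
contact_force: [-0.2, -0.9, -1.9]
finger_gap: 0.0068
time_s: 10.82
position: [0.563, -0.2151, 0.0176]
tool_rot: [0.0, 0.969, -0.248, -0.0]
contact_force: [-0.6, 0.2, -1.7]
finger_gap: 0.0071
```

```bash
for i in 1 2; do python3 -m jog '[{"travel":[0.001,0,0],"rotation":[0,0,0],"grip":-1},{"travel":[0.002,0,0],"rotation":[0,0,0],"grip":-1},{"travel":[0.002,0,0],"rotation":[0,0,0],"grip":-1}]' 60; done
```

```text
time_s: 11.2
position: [0.5644, -0.2159, 0.0176]
tool_rot: [0.0, 0.969, -0.248, -0.001]
contact_force: [-4.6, 2.4, 2.1]
finger_gap: 0.0069
time_s: 11.58
position: [0.5643, -0.2159, 0.0176]
tool_rot: [-0.0, 0.969, -0.248, -0.003]
contact_force: [-11.6, 6.2, 10.9]
finger_gap: 0.0066
```

```bash
python3 -m jog '[{"travel":[0.002,0,-0.0003],"rotation":[0,0,0],"grip":-1},{"travel":[0.003,0,-0.0003],"rotation":[0,0,0],"grip":-1},{"travel":[0.003,0,-0.0003],"rotation":[0,0,0],"grip":-1}]' 60
python3 - <<'E'
from h import *
import pickle
s=robot.get_state();pickle.dump(s,open('pics/w8.pkl','wb'))
p,d=capture('wrist');cv2.imwrite('pics/w8.png',p[:,:,::-1])
p,d=capture('scene');cv2.imwrite('pics/s8c.png',cv2.resize(p[175:285,155:275,::-1],None,fx=5,fy=5,interpolation=cv2.INTER_CUBIC))
E
```

```text
time_s: 11.95
position: [0.5643, -0.216, 0.0176]
tool_rot: [-0.0, 0.969, -0.248, -0.005]
contact_force: [-14.5, 7.9, 10.9]
finger_gap: 0.0073
```

View pics/w8.png

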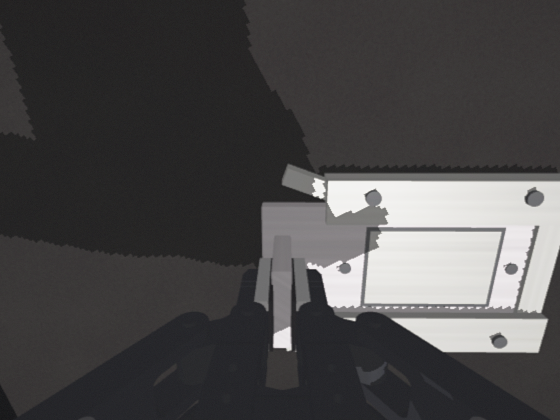

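View pics/s8c.png

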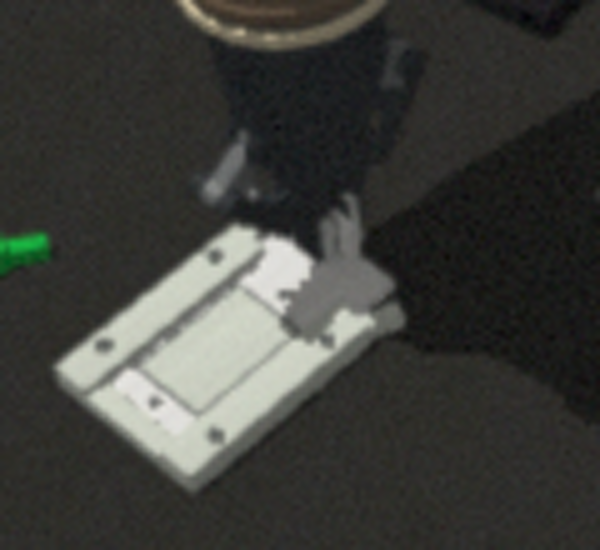

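```bash
python3 -m jog '[{"travel":[0.0003,0,0],"rotation":[0,0,0],"grip":-1},{"travel":[0.0003,0,-0.0003],"rotation":[0,0,0],"grip":-1},{"travel":[0.0003,0,-0.0003],"rotation":[0,0,0],"grip":-0.7},{"travel":[0.0003,0,-0.0003],"rotation":[0,0,0],"grip":-0.6},{"travel":[0.0003,0,-0.0003],"rotation":[0,0,0],"grip":-0.5},{"travel":[0.0003,0,-0.001],"rotation":[0,0,0],"grip":-0.5},{"travel":[0.0003,0,-0.02],"rotation":[0,0,0],"grip":-0.5},{"travel":[0.0003,0,-0.06],"rotation":[0,0,0],"grip":-0.5},{"travel":[0.0003,0,-0.12],"rotation":[0,0,0],"grip":0},{"travel":[0.0003,0,-0.18],"rotation":[0,0,0],"grip":1},{"travel":[0.0003,0,-0.18],"rotation":[0,0,0],"grip":1}]' 60
python3 - <<'E'
from h import *
import pickle
s=robot.get_state();pickle.dump(s,open('pics/w9.pkl','wb'))
p,d=capture('wrist');cv2.imwrite('pics/w9.png',p[:,:,::-1]);cv2.imwrite('pics/w9c.png',cv2.resize(p[130:230,260:420,::-1],None,fx=5,fy=5,interpolation=cv2.INTER_CUBIC))
p,d=capture('scene');cv2.imwrite('pics/s9c.png',cv2.resize(p[175:285,155:275,::-1],None,fx=5,fy=5,interpolation=cv2.INTER_CUBIC))
print(s)
E
```

```text
time_s: 13.42
position: [0.5689, -0.2178, 0.204]
tool_rot: [0.0, 0.969, -0.248, -0.001]
contact_force: [0.1, -0.6, 0.7]
finger_gap: 0.0746
{'time_s': 13.425, 'joint_pos': array([-4.14984750e-01,  4.51950126e-01,  1.72124163e+00, -8.81401078e-04,
        9.69495814e-01,  8.58783258e-02]), 'dq': array([-0.002384  ,  0.06327282,  0.06816106, -0.00051567, -0.05840048,
       -0.00147714]), 'joint_torque': array([ 9.48627200e-02, -9.33220625e+01, -4.23053384e+01, -1.49484880e-03,
        1.65490486e+00, -1.01303900e-03]), 'position': array([ 0.5689374 , -0.21784193,  0.20397578]), 'tool_rot': array([ 2.68678407e-04,  9.68867162e-01, -2.47580271e-01, -5.99569093e-04]), 'contact_force': array([ 0.05566538, -0.57039834,  0.68208271]), 'wrist_torque': array([-0.01795794, -0.02368607, -0.01530781]), 'finger_gap': 0.07461034565469836}
```

View pics/w9.png

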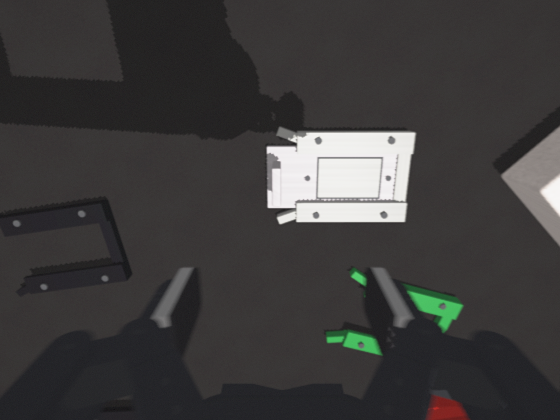

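View pics/s9c.png

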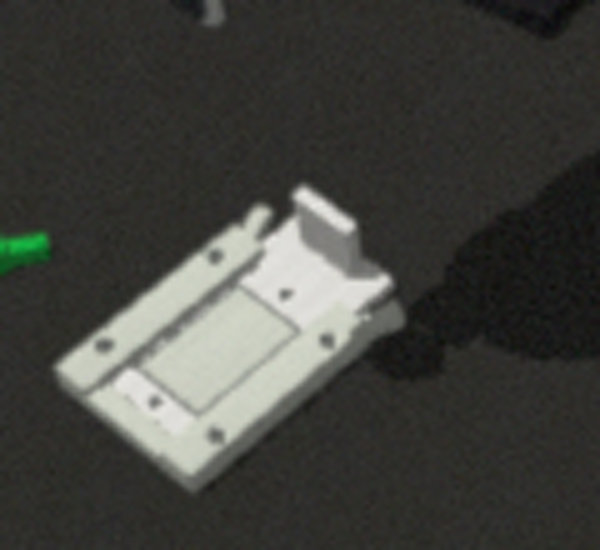

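Run:
```python
import cv2
p=cv2.imread('pics/w9.png');cv2.imwrite('pics/w9d.png',cv2.resize(p[122:228,260:420],None,fx=5,fy=5,interpolation=cv2.INTER_CUBIC))
```

```text
(no output)
```

View pics/w9d.png

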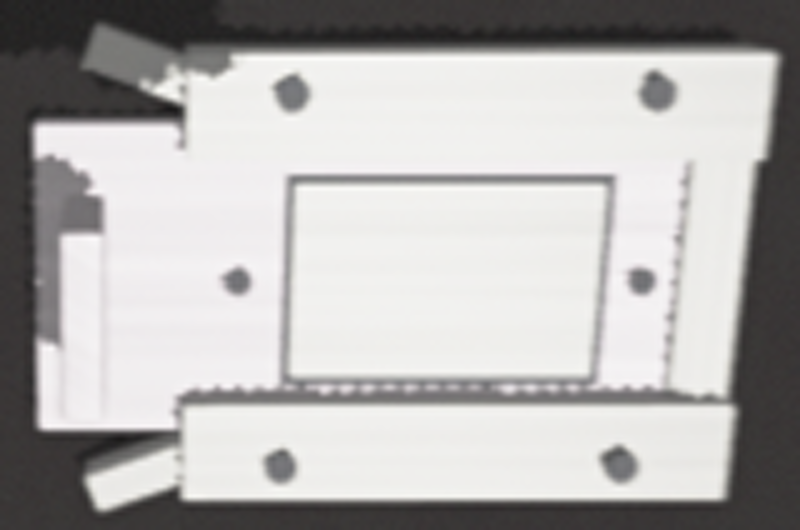

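Run:
```python
from h import *
import pickle;s=pickle.load(open('pics/w9.pkl','rb'))
P=lambda pts,z: np.array([wpx(s,260+(u+.5)/5-.5,122+(v+.5)/5-.5,z)[:2] for u,v in pts])*1e3
def rep(n,c):
    d=np.roll(c,-1,0)-c;print(n,c.round(1).tolist(),c.mean(0).round(1),np.linalg.norm(d,axis=1).round(1),np.degrees(np.arctan2(d[:,1],d[:,0])).round(1))
rep('ins',P([(288,178),(613,178),(596,382),(284,382)],.008))
t=P([(35,122),(38,430)],.008).mean(0);m=P([(184,158),(180,405)],.015).mean(0)
rep('lips',P([(184,52),(780,52),(728,498),(180,498)],.015))
a=np.array([.877,-.48]);print('tail-mouth',(m-t)@a)
# insert from tcp at home
print('ins via grasp',564.3+73*.877,-216-73*.48)
```

```text
ins [[608.9, -216.5], [665.4, -247.3], [645.5, -284.6], [589.1, -253.9]] [ 627.2 -250.6] [64.3 42.3 64.2 42.3] [ -28.6 -118.   151.4   62.1]
lips [[602.4, -184.1], [701.5, -238.2], [658.6, -317.8], [559.4, -263.7]] [ 630.5 -251. ] [112.8  90.4 113.   90.5] [ -28.6 -118.3  151.4   61.6]
tail-mouth 29.083524854538158
ins via grasp 628.3209999999999 -251.04
```

Run:
```python
from h import *
s=robot.get_state()
print(plan(s,[.609,.328,.25],-54))
```

```text
(array([-0.2245, -0.4983, -0.0497]), array([ 0.18,  0.43, 25.33]))
```

```bash
python3 -m jog '[{"travel":[-0.2245,-0.4983,-0.05],"rotation":[0,0,25],"grip":1},{"travel":[-0.2245,-0.4983,-0.05],"rotation":[0,0,25],"grip":1},{"travel":[-0.2245,-0.4983,-0.05],"rotation":[0,0,25],"grip":1},{"travel":[-0.2245,-0.4983,-0.05],"rotation":[0,0,25],"grip":1},{"travel":[-0.2245,-0.4983,-0.05],"rotation":[0,0,25],"grip":1},{"travel":[-0.2245,-0.4983,-0.05],"rotation":[0,0,25],"grip":1},{"travel":[-0.2245,-0.4983,-0.05],"rotation":[0,0,25],"grip":1},{"travel":[-0.2245,-0.4983,-0.05],"rotation":[0,0,25],"grip":1},{"travel":[-0.2245,-0.4983,-0.05],"rotation":[0,0,25],"grip":1},{"travel":[-0.2245,-0.4983,-0.05],"rotation":[0,0,25],"grip":1},{"travel":[-0.2245,-0.4983,-0.05],"rotation":[0,0,25],"grip":1},{"travel":[-0.2245,-0.4983,-0.05],"rotation":[0,0,25],"grip":1},{"travel":[-0.2245,-0.4983,-0.05],"rotation":[0,0,25],"grip":1}]'
python3 - <<'E'
from h import *
import pickle
s=robot.get_state();pickle.dump(s,open('pics/w10.pkl','wb'))
p,d=capture('wrist');cv2.imwrite('pics/w10.png',p[:,:,::-1]);np.save('pics/w10.npy',d)
print(s['joint_pos'].round(2))
E
```

```text
time_s: 15.15
position: [0.6091, 0.3267, 0.2502]
tool_rot: [0.001, 0.892, -0.452, -0.004]
contact_force: [-0.1, -0.1, 0.6]
finger_gap: 0.0855
[0.45 0.53 1.47 0.01 1.16 1.38]
```

View pics/w10.png

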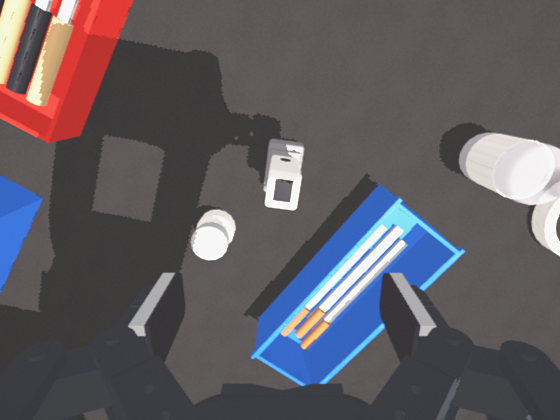

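Run:
```python
import cv2
p=cv2.imread('pics/w10.png');cv2.imwrite('pics/w10c.png',cv2.resize(p[130:220,250:320],None,fx=6.5,fy=6.5,interpolation=cv2.INTER_CUBIC))
```

```text
(no output)
```

View pics/w10c.png

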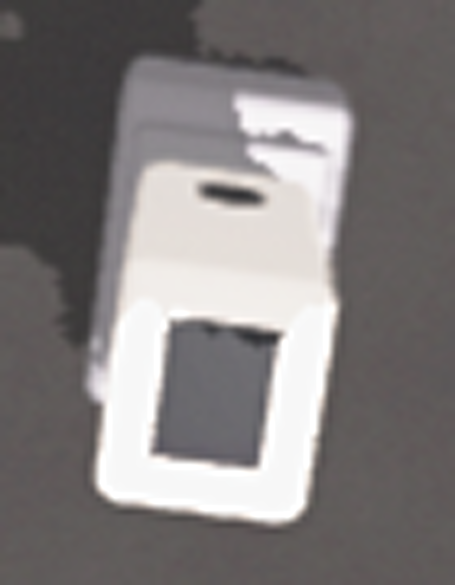

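Run:
```python
from h import *
import pickle;s=pickle.load(open('pics/w10.pkl','rb'))
P=lambda pts,z: np.array([wpx(s,250+(u+.5)/6.5-.5,130+(v+.5)/6.5-.5,z)[:2] for u,v in pts])*1e3
def rep(n,c):
    d=np.roll(c,-1,0)-c;print(n,c.round(1).tolist(),c.mean(0).round(1),np.linalg.norm(d,axis=1).round(1),np.degrees(np.arctan2(d[:,1],d[:,0])).round(1))
rep('top',P([(125,285),(338,300),(303,525),(95,500)],.11))
rep('hole',P([(170,318),(283,332),(262,468),(150,455)],.11))
rep('hood',P([(125,60),(352,90)],.03))
d=np.load('pics/w10.npy');print(d[196:206:3,282:290:3],d[205,272:295:4])
T=toolT(s);print(np.degrees(np.arctan2(T[1,0],T[0,0])))
```

```text
top [[614.8, 346.3], [629.5, 322.9], [602.2, 307.9], [588.5, 332.4]] [608.7 327.4] [27.6 31.2 28.  29.7] [ -57.8 -151.3  119.2   27.8]
hole [[614.7, 339.0], [621.9, 326.1], [605.3, 317.2], [598.0, 330.2]] [610.  328.1] [14.8 18.8 15.  18.9] [ -60.9 -151.7  119.4   27.9]
hood [[627.2, 359.4], [645.0, 327.2]] [636.1 343.3] [36.8 36.8] [-61.1 118.9]
[[0.2950874  0.29351097 0.29591435]
 [0.29528227 0.29612392 0.2945447 ]
 [0.29662034 0.2954181  0.29562423]
 [0.29790348 0.29887003 0.2986957 ]] [0.29876876 0.29878917 0.29777417 0.29761642 0.2986957  0.29755735]
-53.75542427947282
```

Run:
```python
from h import *
s=robot.get_state()
print(plan(s,[.6105,.3287,.065],-61))
```

```text
(array([ 0.0006, -0.003 ,  0.1853]), array([0.3 , 0.36, 7.25]))
```

```bash
python3 -m jog '[{"travel":[0.0006,-0.003,0.04],"rotation":[0.3,0.35,7.25],"grip":1},{"travel":[0.0006,-0.003,0.09],"rotation":[0.3,0.35,7.25],"grip":1},{"travel":[0.0006,-0.003,0.13],"rotation":[0.3,0.35,7.25],"grip":1},{"travel":[0.0006,-0.003,0.16],"rotation":[0.3,0.35,7.25],"grip":1},{"travel":[0.0006,-0.003,0.18],"rotation":[0.3,0.35,7.25],"grip":1},{"travel":[0.0006,-0.003,0.1853],"rotation":[0.3,0.35,7.25],"grip":1},{"travel":[0.0006,-0.003,0.1853],"rotation":[0.3,0.35,7.25],"grip":1}]' 40
python3 - <<'E'
from h import *
import pickle
s=robot.get_state();pickle.dump(s,open('pics/w11.pkl','wb'))
p,d=capture('wrist');cv2.imwrite('pics/w11.png',p[:,:,::-1])
print(plan(s,[.6105,.3287,.065],-61))
E
```

```text
time_s: 16.08
position: [0.611, 0.3287, 0.0657]
tool_rot: [-0.0, 0.862, -0.508, 0.0]
contact_force: [-0.3, -0.8, 0.7]
finger_gap: 0.0853
(array([-0.0002,  0.0004,  0.0007]), array([-0.04,  0.01, -0.  ]))
```

View pics/w11.png

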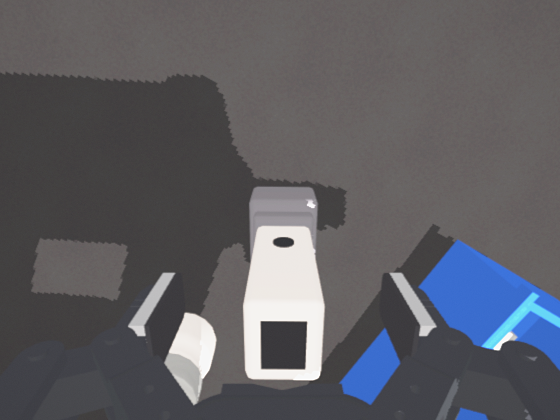

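Run:
```python
from h import *
import pickle;s=pickle.load(open('pics/w11.pkl','rb'));T=np.linalg.inv(toolT(s))
P=lambda pts,z: (np.array([(T@np.r_[wpx(s,u,v,z),1])[:2] for u,v in pts])*1e3).round(1).tolist()
print(P([(245,305),(324,305),(321,380),(245,378)],.11),P([(252,189),(316,189)],.03),P([(256,213),(312,213)],.04))
```

```text
[[-12.7, -15.3], [13.5, -15.3], [13.6, 16.2], [-13.7, 15.4]] [[-16.5, -32.6], [17.8, -32.6]] [[-13.9, -22.6], [15.1, -22.6]]
```

```bash
python3 -m jog '[{"travel":[0,0,0.0005],"rotation":[0,0,0],"grip":0},{"travel":[0,0,0.0005],"rotation":[0,0,0],"grip":-0.3},{"travel":[0,0,0.0005],"rotation":[0,0,0],"grip":-1},{"travel":[0,0,0.0005],"rotation":[0,0,0],"grip":-1},{"travel":[0,0,0.0005],"rotation":[0,0,0],"grip":-1},{"travel":[0,0,0.0005],"rotation":[0,0,0],"grip":-1},{"travel":[0,0,0.0005],"rotation":[0,0,0],"grip":-1}]' 40
python3 - <<'E'
from h import *
import pickle
s=robot.get_state();pickle.dump(s,open('pics/w12.pkl','wb'))
p,d=capture('wrist');cv2.imwrite('pics/w12.png',p[:,:,::-1])
E
```

```text
time_s: 17.0
position: [0.6113, 0.329, 0.066]
tool_rot: [-0.001, 0.862, -0.508, 0.0]
contact_force: [-0.9, -1.0, 5.7]
finger_gap: 0.0274
```

View pics/w12.png

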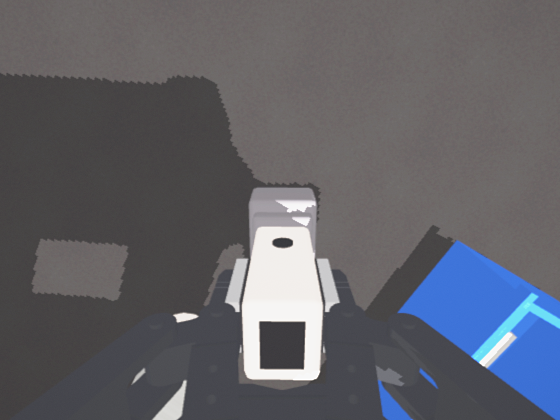

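Run:
```python
from h import *
import pickle
p=cv2.imread('pics/w12.png');cv2.imwrite('pics/w12c.png',cv2.resize(p[180:390,230:340],None,fx=2.85,fy=2.85,interpolation=cv2.INTER_CUBIC))
s=pickle.load(open('pics/w12.pkl','rb'));T=np.linalg.inv(toolT(s))
P=lambda pts,z: (np.array([(T@np.r_[wpx(s,u,v,z),1])[:2] for u,v in pts])*1e3).round(1).tolist()
for z in (0,.005,.01): print(P([(251,189),(316,189)],z))
```

```text
[[-19.9, -24.1], [20.9, -24.1]]
[[-19.5, -25.5], [20.4, -25.5]]
[[-19.0, -26.9], [19.8, -26.9]]
```

View pics/w12c.png

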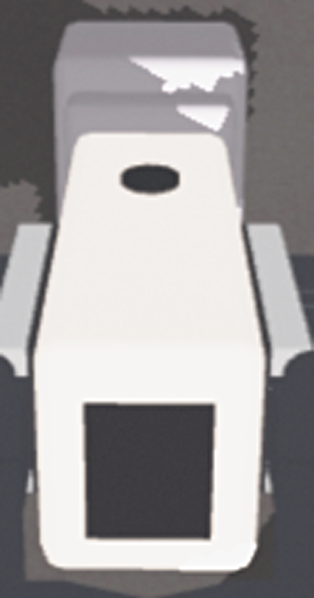

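```bash
python3 -m jog '[{"travel":[0,0,-0.005],"rotation":[0,0,0],"grip":-1},{"travel":[0,0,-0.03],"rotation":[0,0,0],"grip":-1},{"travel":[0,0,-0.07],"rotation":[0,0,0],"grip":-1},{"travel":[0,0,-0.11],"rotation":[0,0,0],"grip":-1},{"travel":[0,0,-0.135],"rotation":[0,0,0],"grip":-1},{"travel":[0,0,-0.14],"rotation":[0,0,0],"grip":-1},{"travel":[0,0,-0.14],"rotation":[0,0,0],"grip":-1}]' 50
python3 - <<'E'
from h import *
s=robot.get_state()
p,d=capture('wrist');cv2.imwrite('pics/w13.png',p[:,:,::-1])
print(s['finger_gap'],s['joint_pos'].round(2),plan(s,[.6277,-.2508,.205],-118.6))
E
```

```text
time_s: 17.92
position: [0.6108, 0.3287, 0.2053]
tool_rot: [-0.001, 0.862, -0.508, 0.0]
contact_force: [0.1, 0.2, -1.8]
finger_gap: 0.0274
0.0274324468915772 [0.45 0.56 1.51 0.   1.06 1.51] (array([ 0.515 ,  0.2662, -0.    ]), array([-5.00e-02,  4.00e-02,  5.76e+01]))
```

View pics/w13.png

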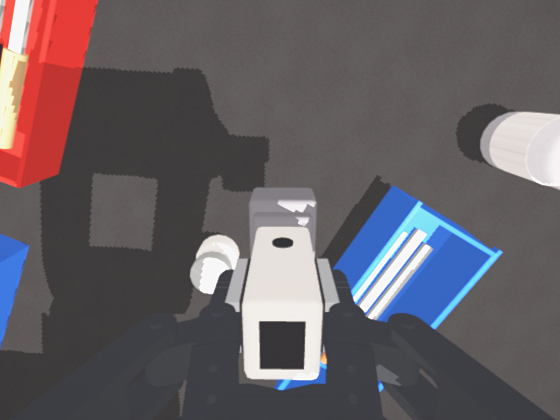

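```bash
python3 -m jog '[{"travel":[0.015,0.008,0],"rotation":[0,0,2],"grip":-1},{"travel":[0.045,0.023,0],"rotation":[0,0,5],"grip":-1},{"travel":[0.085,0.044,0],"rotation":[0,0,10],"grip":-1},{"travel":[0.125,0.065,0],"rotation":[0,0,15],"grip":-1},{"travel":[0.165,0.085,0],"rotation":[0,0,20],"grip":-1},{"travel":[0.205,0.106,0],"rotation":[0,0,24],"grip":-1},{"travel":[0.245,0.127,0],"rotation":[0,0,28],"grip":-1},{"travel":[0.285,0.147,0],"rotation":[0,0,33],"grip":-1},{"travel":[0.325,0.168,0],"rotation":[0,0,38],"grip":-1},{"travel":[0.365,0.189,0],"rotation":[0,0,42],"grip":-1},{"travel":[0.405,0.209,0],"rotation":[0,0,47],"grip":-1},{"travel":[0.445,0.230,0],"rotation":[0,0,51],"grip":-1},{"travel":[0.480,0.248,0],"rotation":[0,0,55],"grip":-1},{"travel":[0.505,0.261,0],"rotation":[0,0,57],"grip":-1},{"travel":[0.515,0.2662,0],"rotation":[0,0,57.6],"grip":-1},{"travel":[0.515,0.2662,0],"rotation":[0,0,57.6],"grip":-1},{"travel":[0.515,0.2662,0],"rotation":[0,0,57.6],"grip":-1}]' 50
python3 - <<'E'
from h import *
import pickle
s=robot.get_state();pickle.dump(s,open('pics/w14.pkl','wb'))
p,d=capture('wrist');cv2.imwrite('pics/w14.png',p[:,:,::-1])
print(s['finger_gap'],s['joint_pos'].round(2),plan(s,[.6277,-.2508,.084],-118.6))
E
```

```text
time_s: 20.1
position: [0.6271, -0.25, 0.2043]
tool_rot: [-0.0, -0.511, 0.86, 0.0]
contact_force: [-0.6, -0.5, -1.8]
finger_gap: 0.0273
0.027348772087005636 [-0.42  0.54  1.56  0.    1.04  1.64] (array([ 0.0005, -0.001 ,  0.1203]), array([0.05, 0.02, 0.05]))
```

View pics/w14.png

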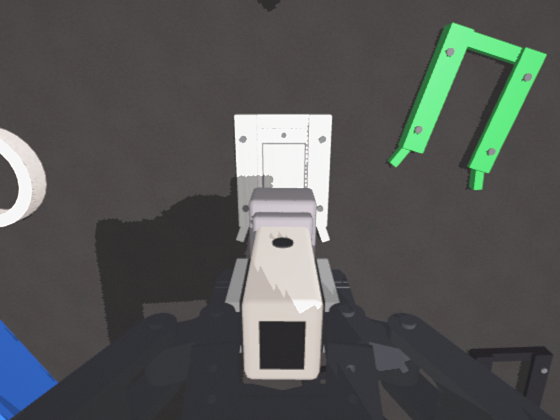

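Run:
```python
from h import *
import pickle
p=cv2.imread('pics/w14.png');cv2.imwrite('pics/w14c.png',cv2.resize(p[105:215,225:340],None,fx=5,fy=5,interpolation=cv2.INTER_CUBIC))
```

```text
(no output)
```

View pics/w14c.png

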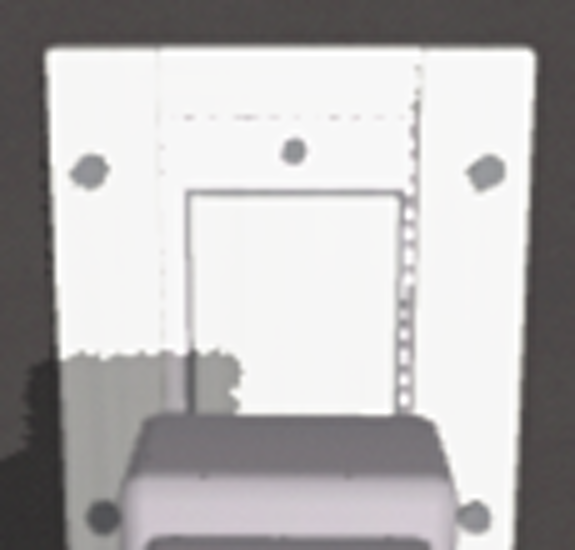

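Run:
```python
from h import *
import pickle;s=pickle.load(open('pics/w14.pkl','rb'));T=np.linalg.inv(toolT(s))
P=lambda pts,z: (np.array([(T@np.r_[wpx(s,225+(u+.5)/5-.5,105+(v+.5)/5-.5,z),1])[:2] for u,v in pts])*1e3).round(1).tolist()
print('insert',P([(186,189),(407,189),(188,400),(401,400)],.008))
print('hole',P([(293,150)],.008),'guide',P([(45,47),(536,47)],.015))
print('target in tool',plan(s,[.6277,-.2508,.084],-118.6))
```

```text
insert [[-20.2, -33.9], [23.0, -33.9], [-20.6, 8.8], [22.7, 8.7]]
hole [[0.7, -41.4]] guide [[-45.7, -61.2], [46.0, -61.2]]
target in tool (array([ 0.0005, -0.001 ,  0.1203]), array([0.05, 0.02, 0.05]))
```

```bash
python3 -m jog '[{"travel":[0.0005,-0.0018,0.02],"rotation":[0,0,0],"grip":-1},{"travel":[0.0005,-0.0018,0.05],"rotation":[0,0,0],"grip":-1},{"travel":[0.0005,-0.0018,0.08],"rotation":[0,0,0],"grip":-1},{"travel":[0.0005,-0.0018,0.1],"rotation":[0,0,0],"grip":-1},{"travel":[0.0005,-0.0018,0.11],"rotation":[0,0,0],"grip":-1},{"travel":[0.0005,-0.0018,0.116],"rotation":[0,0,0],"grip":-1},{"travel":[0.0005,-0.0018,0.119],"rotation":[0,0,0],"grip":-1},{"travel":[0.0005,-0.0018,0.12],"rotation":[0,0,0],"grip":-1},{"travel":[0.0005,-0.0018,0.12],"rotation":[0,0,0],"grip":-1}]' 50
python3 - <<'E'
from h import *
import pickle
s=robot.get_state();pickle.dump(s,open('pics/w15.pkl','wb'))
p,d=capture('wrist');cv2.imwrite('pics/w15.png',p[:,:,::-1])
p,d=capture('scene');cv2.imwrite('pics/s15.png',cv2.resize(p[150:285,135:275,::-1],None,fx=4.4,fy=4.4,interpolation=cv2.INTER_CUBIC))
p,d=capture('top');cv2.imwrite('pics/t15.png',p[:,:,::-1])
print(s['finger_gap'],plan(s,[.6277,-.2508,.084],-118.6))
E
```

```text
time_s: 21.28
position: [0.6288, -0.2512, 0.0849]
tool_rot: [0.0, -0.511, 0.86, 0.0]
contact_force: [0.5, 0.1, -2.0]
finger_gap: 0.0274
0.02739776599667215 (array([0.0002, 0.0012, 0.0009]), array([-0.  ,  0.02,  0.06]))
```

View pics/w15.png

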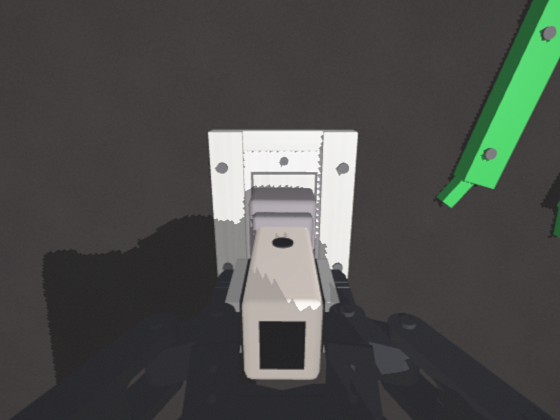

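View pics/s15.png

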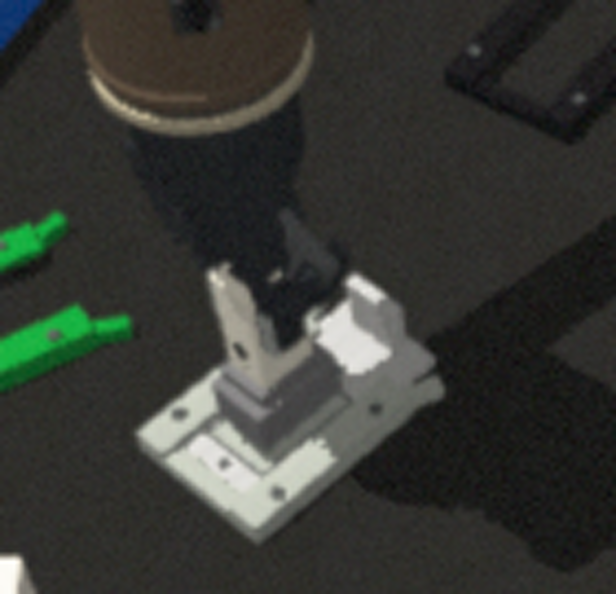

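View pics/t15.png

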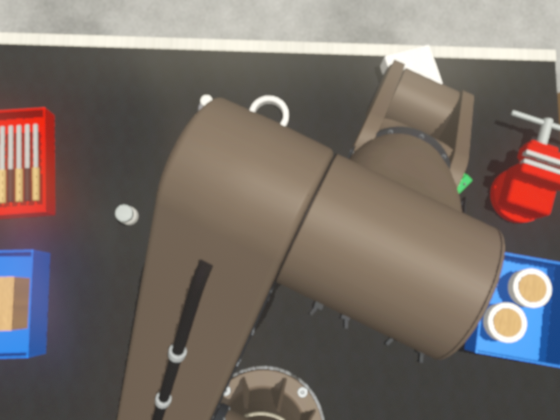

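Run:
```python
import cv2
p=cv2.imread('pics/w15.png');cv2.imwrite('pics/w15c.png',cv2.resize(p[120:290,205:365],None,fx=3.5,fy=3.5,interpolation=cv2.INTER_CUBIC))
```

```text
(no output)
```

View pics/w15c.png

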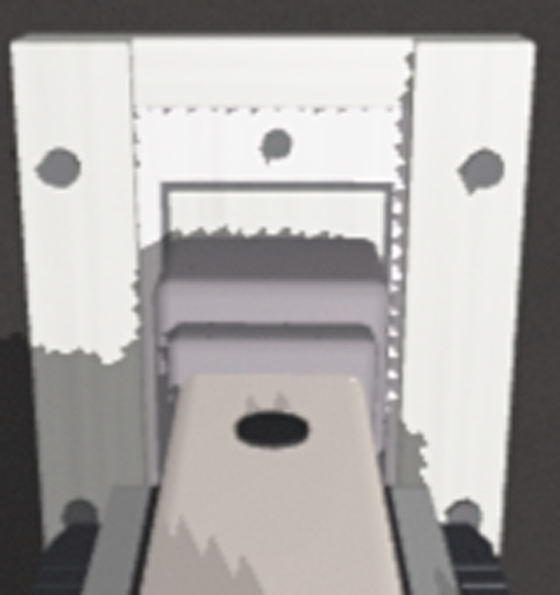

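Run:
```python
from h import *
import pickle;s=pickle.load(open('pics/w15.pkl','rb'));T=np.linalg.inv(toolT(s))
P=lambda pts,z: (np.array([(T@np.r_[wpx(s,205+(u+.5)/3.5-.5,120+(v+.5)/3.5-.5,z),1])[:2] for u,v in pts])*1e3).round(1).tolist()
print('insert',P([(160,183),(396,183),(160,240),(394,240)],.008))
print('hole',P([(277,144)],.008),'guide',P([(12,42),(534,42)],.015))
print('stop/nose',P([(270,107)],.015))
print('hood top edge z.049',P([(157,281),(386,281)],.049))
print('hood bot edge z.019',P([(168,238),(378,238)],.019))
```

```text
insert [[-21.1, -31.8], [22.7, -31.8], [-21.4, -20.8], [22.7, -20.9]]
hole [[0.6, -39.2]] guide [[-45.3, -58.3], [45.0, -58.4]]
stop/nose [[-0.7, -47.1]]
hood top edge z.049 [[-18.2, -25.7], [17.3, -25.8]]
hood bot edge z.019 [[-18.9, -24.3], [18.7, -24.3]]
```

Run:
```python
from h import *
s=robot.get_state();ds=[]
for _ in range(4): p,d=capture('wrist');ds.append(d)
cv2.imwrite('pics/w16.png',p[:,:,::-1]);d=np.median(ds,0);np.save('pics/w16.npy',d)
c=get_calibration('wrist');M=np.array(c['T_tool_cam']);T=toolT(s)
print(s['position'])
for v in range(164,382,3):
    z=np.median(d[v,276:290]);X=M@np.array([(282.5-c['cx'])/c['fx']*z,(v-c['cy'])/c['fy']*z,z,1])
    print(v,(X[:3]*1e3).round(1),'wz',((T@X)[2]*1e3).round(1))
```

```text
[ 0.6287185  -0.25119645  0.0848069 ]
164 [ -0.2 -36.9  77.4] wz 7.4
167 [ -0.2 -35.   77.4] wz 7.4
170 [ -0.2 -32.9  77.7] wz 7.1
173 [ -0.2 -31.   77.4] wz 7.4
176 [ -0.2 -29.1  77.1] wz 7.7
179 [ -0.2 -27.   77.2] wz 7.6
182 [ -0.2 -25.   77.1] wz 7.7
185 [ -0.2 -23.   77.1] wz 7.7
188 [ -0.2 -25.   62.5] wz 22.3
191 [ -0.2 -25.   55.9] wz 28.9
194 [ -0.2 -25.1  49.3] wz 35.5
197 [ -0.2 -25.1  43.3] wz 41.6
200 [ -0.3 -24.6  39.3] wz 45.5
203 [ -0.3 -23.5  37.5] wz 47.3
206 [ -0.3 -22.   36.9] wz 47.9
209 [ -0.3 -20.1  37.1] wz 47.7
212 [ -0.3 -19.2  34.7] wz 50.1
215 [ -0.3 -19.2  30.1] wz 54.7
218 [ -0.3 -18.4  27.7] wz 57.1
221 [ -0.3 -16.9  27.1] wz 57.7
224 [ -0.3 -15.3  27. ] wz 57.8
227 [ -0.3 -14.2  25.5] wz 59.3
230 [ -0.3 -14.3  21.1] wz 63.7
233 [ -0.3 -14.3  17.2] wz 67.6
236 [ -0.3 -14.2  13.5] wz 71.3
239 [ -0.3 -15.2   7.7] wz 77.1
242 [ -0.3 -15.3   4.2] wz 80.6
245 [ -0.3 -15.3   0.9] wz 83.9
248 [ -0.3 -14.2  -0. ] wz 84.8
251 [ -0.3 -14.3  -3.2] wz 88.0
254 [ -0.3 -14.3  -6.2] wz 91.1
257 [ -0.3 -14.3  -8.9] wz 93.7
260 [ -0.3 -14.5 -12.1] wz 96.9
263 [ -0.3 -14
[... 603 characters left out ...]
wz 127.8
320 [ -0.4  -7.8 -43. ] wz 127.8
323 [ -0.4  -7.2 -43.8] wz 128.6
326 [ -0.4  -5.8 -43.6] wz 128.4
329 [ -0.4  -4.7 -43.7] wz 128.5
332 [ -0.4  -3.4 -43.6] wz 128.4
335 [ -0.4  -2.2 -43.8] wz 128.6
338 [ -0.4  -0.9 -43.7] wz 128.6
341 [ -0.4   0.3 -43.7] wz 128.5
344 [ -0.4   1.6 -43.7] wz 128.5
347 [ -0.4   3.  -43.6] wz 128.4
350 [ -0.4   4.1 -43.8] wz 128.6
353 [ -0.4   5.4 -43.8] wz 128.6
356 [ -0.4   6.8 -43.7] wz 128.5
359 [ -0.4   8.1 -43.7] wz 128.6
362 [ -0.4   9.4 -43.7] wz 128.5
365 [ -0.4  10.7 -43.7] wz 128.5
368 [ -0.4  12.  -43.8] wz 128.6
371 [ -0.4  14.1 -43. ] wz 127.9
374 [ -0.4  15.6 -42.9] wz 127.7
377 [ -0.3  17.1 -42.8] wz 127.6
380 [  0.  149.1  85.4] wz -0.6
```

```bash
python3 -m jog '[{"travel":[0.0003,-0.001,0],"rotation":[0,0,0],"grip":-1},{"travel":[0.0006,-0.002,0.0001],"rotation":[0,0,0],"grip":-1},{"travel":[0.0007,-0.0024,0.0002],"rotation":[0,0,0],"grip":-1},{"travel":[0.0007,-0.0024,0.0002],"rotation":[0,0,0],"grip":-1},{"travel":[0.0007,-0.0024,0.0002],"rotation":[0,0,0],"grip":-1},{"travel":[0.0007,-0.0024,0.0002],"rotation":[0,0,0],"grip":-1}]' 50
python3 - <<'E'
from h import *
s=robot.get_state();ds=[]
for _ in range(4): p,d=capture('wrist');ds.append(d)
cv2.imwrite('pics/w17.png',p[:,:,::-1]);cv2.imwrite('pics/w17c.png',cv2.resize(p[120:290,205:365,::-1],None,fx=3.5,fy=3.5,interpolation=cv2.INTER_CUBIC))
d=np.median(ds,0);c=get_calibration('wrist');M=np.array(c['T_tool_cam']);T=toolT(s)
print(s['position'],s['tool_rot'],s['dq'].round(4))
for v in (167,173,190,194,207,210,230,260,314):
    z=np.median(d[v,276:290]);X=M@np.array([(282.5-c['cx'])/c['fx']*z,(v-c['cy'])/c['fy']*z,z,1])
    print(v,(X[:3]*1e3).round(1),'wz',((T@X)[2]*1e3).round(1))
E
```

```text
time_s: 22.38
position: [0.6304, -0.2529, 0.0844]
tool_rot: [0.0, -0.511, 0.86, 0.0]
contact_force: [-0.1, 0.1, -1.9]
finger_gap: 0.0274
[ 0.63035528 -0.25285934  0.08435682] [ 1.14311679e-05 -5.11006851e-01  8.59576584e-01  3.07312026e-04] [ 0.0003 -0.0012 -0.0013  0.0001 -0.0009  0.0005]
167 [ -0.2 -35.1  77. ] wz 7.4
173 [ -0.2 -31.1  77.2] wz 7.1
190 [ -0.2 -25.   58.1] wz 26.2
194 [ -0.2 -25.2  49.1] wz 35.2
207 [ -0.3 -21.3  37.1] wz 47.2
210 [ -0.3 -19.6  36.9] wz 47.5
230 [ -0.3 -14.3  21.1] wz 63.2
260 [ -0.3 -14.3 -11.7] wz 96.1
314 [ -0.4 -10.2 -43. ] wz 127.3
```

View pics/w17c.png

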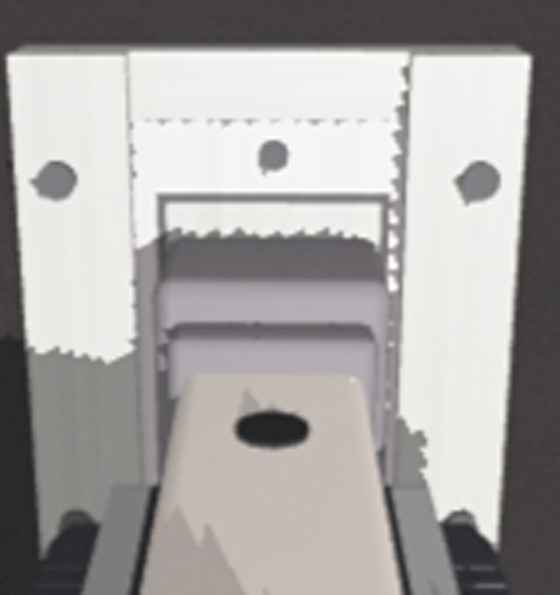

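Run:
```python
from h import *
p,d=capture('scene');cv2.imwrite('pics/s18.png',p[:,:,::-1])
```

```text
(no output)
```

View pics/s18.png

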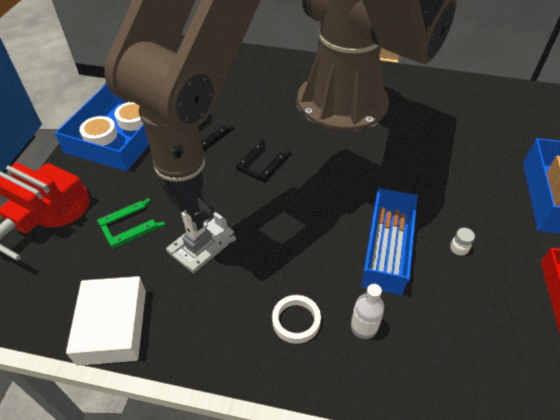

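Bin (390,240), jar (462,241), bottle (368,312) and tape (297,318) all sit where they were. The microscope stands upright over the homed plate at (205,235).

```bash
python3 -c "
from station import close_job
print(close_job())"
```

```text
the job is handed in; nothing more can be done
None
```

The job is done and handed in at about 22.6 s, well inside the 69 s limit. No verdict is reported, so what follows is from my own checks.

**Carrier:** I slid the carrier nose first under the lips of the steel guide until it met the back stop. The stop held against a push of about 16 N with no further travel. I then released it. An image taken after release shows the nose against the stop. The tail measured 29 mm before the mouth against an expected 30 mm, which is within camera accuracy.

**Microscope:** I gripped it across its 28 mm side, carried it over the bin with its underside about 0.14 m up, and lowered it over the insert. The last measurements, relative to the insert:

| Check | Result |
|---|---|
| Height above plate | about 10.1 mm |
| Centring along the plate | about 0.2 mm |
| Centring across the plate | about 0.3 mm |
| Direction of the hood's long side | within about 0.5° of the plate |
| Tilt | upright within about 0.1° |
| Motion | still, and contact force shows only the weight held |

**Disagreements:**
- The top and scene cameras differed from the wrist camera by 2–4 mm, within or slightly beyond the stated calibration. I used the wrist camera for the final placing.
- My first picture-based estimate of the microscope's offset in the grip was about 2.5 mm out. Wrist depth readings showed this, and I corrected it before handing in.

The bin, jar, bottle, tape roll and look-alike guides appear unmoved in the last scene image.

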